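# Index the sensor carousel to the next head

## Robot

A 7-joint arm with a two-finger parallel gripper is mounted at the origin on the work surface. World frame = base frame: x ahead of the robot, y to its left, z up, the work surface at z = 0. Lengths are in m, angles in rad, forces in N, time in s.
With the tool pointing down it reaches from about 0.425 to 0.925 m from the base axis. Payload 6.8 kg.
Tool frame: the origin (TCP) lies midway between the tips of the shut fingers; the grasp point (between the pads) lies 19 mm behind it; z points along the fingers, y is the line along which they close (so a half turn about z gives the same grasp; the last joint's range is limited). The gripper opens to 85 mm and grips with 20 to 120 N. Pads are 22 mm wide; open, the fingers measure 114 mm over their backs; the gripper's body (76 mm by 85 mm) begins 54 mm behind the grasp point. The pads swing forward as they close: fully open they stand 13 mm farther back than shut.
Start: joints at [-1.246, 0.477, 0.022, 1.555, -0.011, 1.109, -0.083], TCP at [0.283, 0.613, 0.231] pointing down, gripper open.
Joint ranges: [-2.96, 2.96], [-0.34, 2.1], [-1.41, 1.46], [0.24, 2.44], [-1.37, 4.51], [0.17, 1.92], [-2.96, 2.96]. Speed limits (rad/s): [2.39, 2.39, 3.14, 3.14, 3.14, 3.14, 3.14].

## Interface

Orientations are given as a rotation vector (axis times angle).
In Python, from bench import r gives the robot as it stands. The module is installed in compiled form; this text tells all that it offers.
- The arm moves only by the tool apply_moves, never from a script. Its argument "rows" is a list of rows, each a list of 6 numbers: the shift along the tool's x, y, z scaled (see below), then the turn, a rotation vector about the tool's x, y, z scaled (see below). A call has 1 to 5 rows; each row is the pose to reach, as a shift and turn from the pose commanded when the call began, along the tool's axes at that moment; what a row does not reach only later rows make up. The controller multiplies each number of a shift by 0.25 m and each number of a turn by 90 degrees. A row lasts 1/8 s, in which the tool goes at most 62.5 mm and 10.7 degrees, less where a joint would pass 70% of its speed; a pose out of reach is approached as far as the arm can. A call with a number of a shift or a turn outside -1 to 1 is refused whole. A call with a gripper value outside its range is refused whole. "claw" is the opening, from 0 (shut) to 1 (fully open), set as the call begins (left out, the last holds). The fingers move at their own pace and stop on an object; "newtons" is the grip in N (left out, the last holds). Time passes only in rows, so rows that repeat a pose let the fingers close. It gives the time, the measured TCP pose, the force, the opening and the grip force at its end, in the units of the state.
- r.get_obs(): the state, without advancing time (a new reading comes with each control period).
- r.grab_frame(name): name is "scene" or "top" or "wrist"; returns a dict with "pixels" (384x512x3 uint8, red, green, blue), "intrinsics" (3x3 intrinsics, pixels), "eye" and "attitude" of the camera in the world. Camera axes: x right, y up, looking along -z (the intrinsics and any distortion apply to the point x, -y, -z); pixel columns grow to the right and rows downward; lengths in m; the calibration is good to about 2 mm. A picture is of the moment at which its call begins. There is no depth.
- r.hand_in(): hands the job in; it is judged then, once.
Trained networks look in a picture, given as the dict that the camera call returned (one of the last four; its "shot" number tells which), for a name from the list of things; names that differ only in an ending like _2 or _b are one class to them, and where a whole thing is asked for, a point or a joint stands for the part that bears it (a point fixed in the world has none). Each returns a list of dicts, best first, with "conf" (0 to 1); they miss things now and then, are a little off and sometimes report something else, mostly with a low value. They report only what shows in the picture. A call takes as long as a camera call. They do not tell look-alikes from the thing itself.
- r.search_frame(picture, thing): "rect" ([left, top, width, height] in pixels, round what is visible of it).
- r.outline_of(picture, thing): "pixels" (384x512 bool, what is visible of it) and "rect" ([left, top, width, height] in pixels, round what is visible of it).
- r.landmark_of(picture, thing): "point" ([column, row] in pixels: a listed point, or the origin of a listed thing).
The state is a dict: "clock": time; "joints": joint angles; "qvel": joint speeds; "tau": joint torques, N m; "tcp_pos": TCP position; "orientation": TCP orientation; "contact_force": force on the tool from outside, world axes, zero at the start; "moment": the same for the moment, N m; "grip_width": finger opening in m; "gripper_force": force on a finger pad.
Only numpy, scipy, OpenCV 4.12 (cv2) and the standard library are available. Lean on these libraries where they do the work, as an engineer would, in place of code of your own. Each camera call takes 0.05 s, during which the arm holds its last target. There are 200 camera calls.

## Task

The sensor head under the gas hood has been calibrated; now bring the other head on the carousel, in the socket next to it, under the hood. With the fingertips press the indexing plunger's knob right in and, keeping it in, turn the table by one hole, the way that brings that head under the hood, then let the plunger spring right out into the hole so that the table is locked. Leave the heads and the plug untouched in their sockets, pick nothing up and do not disturb the other things on the bench.

Things in the scene. Friction and masses are not known exactly. Their poses are not given: they have to be found in the camera images.
- carousel: the carousel, bolted to the bench; its place and yaw vary. Origin on the bench under the table's axis; x points from the axis to the hood, z up. A mounting plate (12 mm thick) and a grey round base 372 mm across; the top of the base, 52 mm above the bench, is a fixed steel index plate with six bushed 17 mm holes, 60 degrees apart on a 160 mm radius, joined by a narrow circular slot
- table_axis (a point): point on the vertical axis of the aluminium turntable, on its top face, 66 mm above the bench. The turntable is 260 mm across and lies over the index plate; it has six round black sockets (58 mm across outside, 48 mm inside, 18 mm tall) on an 85 mm radius
- gas_hood (a point): centre of the lower rim of the clear gas hood, 62 mm across, fixed over the far side of the turntable, 137 mm above the bench and 9 mm above the top of a head; the socket straight below it is the one under the hood. Its bracket, on a post beyond the base, reaches 196 mm above the bench
- knob (a point): centre of the plunger's round black knob, 56 mm across, on the floor of its dish (48 mm across, 4 mm deep; its rim lets a fingertip push sideways). It stands on a lug of the turntable, 160 mm from the axis, on the near side at the start, and goes round with the table. The dish floor is 101 mm above the bench with the plunger out, 83 mm fully in; knob underside 93 mm (out), boss below it 73 mm
- plunger (a joint): how far the plunger is pressed in (straight down), m: 0 out, 0.018 fully in; its spring takes 5 to 10 N. Out, it locks the table in a hole (play 0.2 degree). In by more than 0.014 the table is free and passes the holes. Let go between holes it stays in at 0.0135, riding under the plate, and springs out within 5 mm (along the arc) of a hole's centre, drawing the table to it
- turntable (a joint): angle of the turntable, rad, positive counter-clockwise seen from above; 0 at the start, with the plunger out in a hole; the neighbouring holes are at +1.047 and -1.047. Unlocked it turns without end, with light friction (about 0.08 N m), and stays where it is left
- head_next_c (a point): centre of the sensor head to be brought under the hood: a steel cylinder 45 mm across and 62 mm tall with a dark disc on top, standing loose in one of the two sockets next to the one under the hood (to the left or to the right of it as seen from the robot: this varies; the other of the two has the plug). Its centre is 97 mm above the bench, its top 128 mm
- head_tested_c (a point): centre of the same kind of sensor head, already calibrated, standing loose in the socket under the hood at the start
- blank_plug_c (a point): grey plastic blanking plug, 45 mm across, 26 mm tall with a small grip knob on top (46 mm over all), standing loose in the socket on the other side of the one under the hood; this point is 13 mm above its underside. The other three sockets are empty
- spare_head_c (a point): centre of a spare sensor head standing upright on the bench beside the carousel's near side, steel, 45 mm across, 62 mm tall; this point is 31 mm above the bench
- dust_cap_c (a point): centre of an open grey plastic cap, 36 mm across, 16 mm tall, lying on the near right corner of the carousel's mounting plate (plate top 12 mm above the bench)
- analyser_c (a point): centre of a black hand-held gas analyser lying on the bench to the left, 85 x 210 x 55 mm
- probe_c (a point): sampling probe lying on the bench to the left: point in its 30 mm thick hand grip, whose steel rod, 8 mm thick, runs 310 mm from this point along the point's x axis
- gas_canister_c (a point): centre of an upright aluminium gas canister, 74 mm across, 235 mm tall with its valve, on the bench to the right
- regulator_c (a point): centre of the brass block of a loose pressure regulator with two 48 mm gauges, about 145 mm wide over the gauges and 45 mm tall, on the bench to the right
- spanner_grip (a point): handle of a spanner lying flat on the bench to the near right, about 200 mm long
Not all that is in view belongs to the job. What is shaped like the part that bears blank_plug_c but green is not meant. Leave any blue look-alike of the part that bears head_tested_c alone.

How it is judged:
On the way, in this order (a step that is already met when the one before it is completed fails the run):
1. the plunger is pressed in until the table is free, with the table still at its first hole (value of joint plunger above 0.014 m and value of joint turntable between -0.1 and 0.1 rad), for 0.05 s.
2. the table is on its way between the two holes with the plunger in (value of joint plunger above 0.012 m and (value of joint turntable between 0.4 and 0.9 rad or value of joint turntable between -0.9 and -0.4 rad)), for 0.05 s.
At the end, for the whole second after the job is handed in: The other head is under the hood (within 6 mm of its axis), the table is one hole (60 degrees, within 1 degree) from its start and at rest, the plunger has sprung out (less than 2 mm in), and both heads and the plug sit upright and fully down in their sockets (within 4 mm) (horizontal distance between head_next_c and gas_hood below 0.006 m and value of joint plunger below 0.002 m and (value of joint turntable between 1.0272 and 1.0672 rad or value of joint turntable between -1.0672 and -1.0272 rad) and velocity of joint turntable between -0.02 and 0.02 rad/s and height (world z) of each of head_tested_c, head_next_c below 0.101 m and height (world z) of blank_plug_c below 0.083 m and angle between each of head_tested_c, head_next_c, blank_plug_c's own z axis and vertical below 0.1 rad); the robot touches nothing.
It fails at once if a head or the plug is lifted more than 10 mm out of its socket (height (world z) of any of head_tested_c, head_next_c above 0.107 m or height (world z) of blank_plug_c above 0.089 m).
It fails at once if the fingers push on a head or the plug in its socket with more than 2 N (contact force between the fingers and head_tested above 2 N or contact force between the fingers and head_next above 2 N or contact force between the fingers and blank_plug above 2 N).
It fails at once if the table is turned more than 20 degrees past the next hole (value of joint turntable above 1.3972 rad or value of joint turntable below -1.3972 rad).
It fails at once if another thing on the bench is shifted by more than 20 mm (distance of any of spare_head_c, dust_cap_c, analyser_c, probe_c, gas_canister_c, regulator_c, spanner_grip from where it was at the start of the episode above 0.02 m).
It also fails if it takes over 38 s, if anything falls off the work surface, if the arm or the gripper's body presses on something with over 40 N, if the wrist force passes 120 N, or if a joint passes its speed limit or range.

## Working session

There is one attempt and no reset: what is moved stays moved. The work goes in short steps, Python scripts to look and compute and a tool call to move; the robot and the scene stay as the last step left them, time stands still between calls to the robot, and variables do not carry over. Pictures are saved under pics/ and viewed, at most 10 in all, crops included, and the job is handed in when it is done.

Besides the shell and the picture viewer there is one more tool, called after ">>>" as name([rows], argument=value, ...), one row to a line, values as JSON. apply_moves: Moves the arm, as the interface text tells. Its arguments: {"type":"object","properties":{"rows":{"type":"array","items":{"type":"array","items":{"type":"number"}}},"claw":{"type":"number"},"newtons":{"type":"number"}},"required":["rows"]}

```bash
mkdir -p pics; cat > h.py <<'E'
import numpy as np, cv2
from scipy.spatial.transform import Rotation as R
from bench import r
def rotm(a):
    a=np.array(a,float)
    if a.shape==(3,3): return a
    return R.from_rotvec(a).as_matrix() if a.size==3 else R.from_quat(a).as_matrix()
def hit(p,uv,z):
    K=np.array(p["intrinsics"]);d=np.linalg.inv(K)@[uv[0],uv[1],1]
    d=rotm(p["attitude"])@(d*[1,-1,-1]);e=np.array(p["eye"])
    return e+d*(z-e[2])/d[2]
def proj(p,X):
    c=rotm(p["attitude"]).T@(np.array(X)-p["eye"]);c=c*[1,-1,-1];q=np.array(p["intrinsics"])@c;return q[:2]/q[2]
def tomove(dw,o=None):
    o=r.get_obs()["orientation"] if o is None else o
    return rotm(o).T@np.array(dw)/0.25
E
python3 - <<'E'
from h import *
np.set_printoptions(precision=4,suppress=True)
Z=dict(table_axis=.066,gas_hood=.137,knob=.101,head_next_c=.097,head_tested_c=.097,blank_plug_c=.079,spare_head_c=.031,gas_canister_c=.117,carousel=0,dust_cap_c=.02,probe_c=.015)
ims=[]
for n in("top","scene"):
    p=r.grab_frame(n);print(n,p["eye"],[k for k in p])
    ims.append(p["pixels"])
    for t,z in Z.items():
        for d in r.landmark_of(p,t)[:3]: print(t,np.round(d["point"]),round(d["conf"],2),hit(p,d["point"],z))
    cv2.imwrite(f"pics/{n}.png",p["pixels"][:,:,::-1])
o=r.get_obs();print(o)
E
```

```text
top [ 0.1978 -0.0079  1.6383] ['pixels', 'intrinsics', 'eye', 'attitude', 'shot']
table_axis [279. 167.] 0.85 [ 0.6116 -0.0592  0.066 ]
gas_hood [277. 143.] 0.75 [ 0.6834 -0.0468  0.137 ]
gas_hood [296. 159.] 0.28 [ 0.6258 -0.1167  0.137 ]
knob [280. 208.] 0.56 [ 0.4526 -0.0649  0.101 ]
head_next_c [257. 157.] 0.74 [0.6396 0.0243 0.097 ]
head_next_c [137. 230.] 0.42 [0.3595 0.4471 0.097 ]
head_next_c [295. 233.] 0.38 [ 0.3626 -0.1191  0.097 ]
head_tested_c [206. 158.] 0.71 [0.6336 0.2118 0.097 ]
head_tested_c [276. 143.] 0.4 [ 0.6959 -0.0441  0.097 ]
blank_plug_c [343. 186.] 0.68 [ 0.5438 -0.296   0.079 ]
blank_plug_c [300. 155.] 0.62 [ 0.6566 -0.1346  0.079 ]
blank_plug_c [344. 165.] 0.54 [ 0.6246 -0.3004  0.079 ]
spare_head_c [292. 232.] 0.55 [ 0.3731 -0.1109  0.031 ]
gas_canister_c [384. 169.] 0.71 [ 0.6015 -0.4357  0.117 ]
carousel [274. 173.] 0.72 [ 0.6076 -0.0423  0.    ]
dust_cap_c [314. 212.] 0.6 [ 0.455  -0.1945  0.02  ]
probe_c [156. 173.] 0.85 [0.5902 0.4159 0.015 ]
scene [ 1.0477 -0.6864  1.3255] ['pixels', 'intrinsics', 'eye', 'attitude', 'shot']
table_axis [281. 223.] 0
[... 649 characters left out ...]
] 0.91 [ 0.6086 -0.4362  0.117 ]
carousel [282. 235.] 0.7 [ 0.6026 -0.0491  0.    ]
dust_cap_c [215. 235.] 0.46 [ 0.4533 -0.1923  0.02  ]
probe_c [360. 146.] 0.67 [0.585  0.4011 0.015 ]
{'clock': 1.2, 'joints': array([-1.2461,  0.477 ,  0.0224,  1.5554, -0.0115,  1.1093, -0.0831]), 'qvel': array([-0.0009,  0.0007, -0.0001,  0.0002, -0.0006,  0.0026,  0.0019]), 'tau': array([ -0.0022, -59.6315,   1.6053, -28.1547,   0.0124,   0.0016,
        -0.    ]), 'tcp_pos': array([0.2831, 0.6128, 0.2313]), 'orientation': array([0.6746, 3.0683, 0.0001]), 'contact_force': array([0.414 , 0.9054, 1.5136]), 'moment': array([-0.0086, -0.0043,  0.0152]), 'gripper_force': 0.0, 'grip_width': 0.08574432097045932}
```

View pics/top.png

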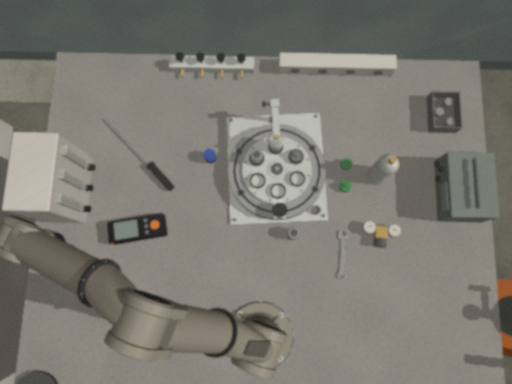

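View pics/scene.png

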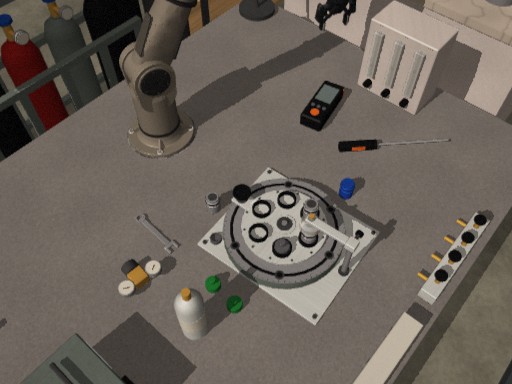

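The top view shows the carousel axis at about (277,169), the knob at (280,209) and the hood at (276,143). The sockets next to the hood are at (257,157) on the left and (296,157) on the right. Look-alikes are the blue head at (210,155), the spare head at (293,233), the green plugs at (346,164) and (345,186), and the tested head at (276,143). I'll take a close crop to tell head from plug.

```bash
python3 - <<'E'
from h import *
a=cv2.imread("pics/top.png")[115:225,225:335];b=cv2.imread("pics/scene.png")[165:275,210:350]
a=cv2.resize(a,(380,380),interpolation=2);b=cv2.resize(b,(420,330),interpolation=2);b=cv2.copyMakeBorder(b,0,50,0,0,0)
cv2.imwrite("pics/crop.png",np.hstack([a,b]))
print(r.grab_frame("top")["intrinsics"]); p=r.grab_frame("top"); 
# measure knob with masks
for n in("top","scene"):
    p=r.grab_frame(n)
    for t in("knob","gas_hood","table_axis"):
        for d in r.landmark_of(p,t)[:1]: print(n,t,d["point"],d["conf"])
    for d in r.outline_of(p,"knob")[:2]:
        ys,xs=np.nonzero(d["pixels"]);print(n,"mask",xs.mean(),ys.mean(),d["rect"],d["conf"],hit(p,(xs.mean(),ys.mean()),.100))
E
```

```text
[[433.21417055   0.         260.32934401]
 [  0.         433.21417055 191.7859934 ]
 [  0.           0.           1.        ]]
top knob [279.5, 209.4] 0.64
top gas_hood [273.7, 139.3] 0.81
top table_axis [275.7, 168.2] 0.64
top mask 279.3333333333333 209.12307692307692 [273.5, 201.5, 15.0, 14.2] 0.65 [ 0.44789707 -0.06114267  0.1       ]
scene knob [240.3, 190.5] 0.69
scene gas_hood [309.2, 227.3] 0.6
scene table_axis [282.3, 224.2] 0.96
scene mask 191.21205357142858 313.6294642857143 [175.2, 286.0, 33.1, 51.9] 0.62 [ 0.60485657 -0.43393876  0.1       ]
scene mask 241.5420168067227 192.4453781512605 [234.6, 185.3, 15.3, 15.2] 0.58 [ 0.44631152 -0.06110009  0.1       ]
```

View pics/crop.png

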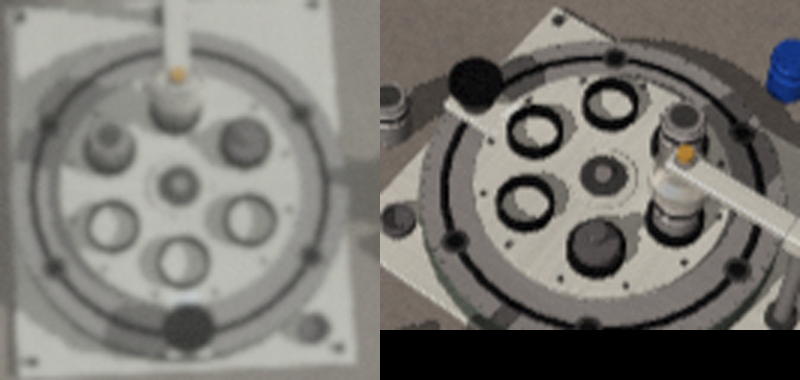

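The crop shows the tall head in the left socket (257,157) and the low plug in the right one (296,157). The table must therefore turn clockwise (negative), so the knob moves to +y. I'll go towards the knob with the fingers shut.

>>> apply_moves([
  [-0.2,-0.11,0,0,0,0],
  [-0.4,-0.23,0,0,0,0],
  [-0.6,-0.34,0,0,0,0],
  [-0.8,-0.45,0,0,0,0],
  [-1,-0.56,0,0,0,0],
], claw=0)

```text
clock: 2.42
tcp_pos: [0.4523, 0.3793, 0.2315]
orientation: [0.675, 3.068, 0.001]
contact_force: [0.3, 0.3, -0.6]
grip_width: -0.0004
gripper_force: 0.0
```

>>> apply_moves([
  [-0.1,-0.17,0,0,0,0],
  [-0.2,-0.35,0,0,0,0],
  [-0.3,-0.52,0,0,0,0],
  [-0.4,-0.7,0,0,0,0],
  [-0.49,-0.87,0,0,0,0],
])

```text
clock: 3.05
tcp_pos: [0.4714, 0.1302, 0.2316]
orientation: [0.675, 3.068, 0.001]
contact_force: [-0.1, 1.0, 0.5]
grip_width: 0.0002
gripper_force: 0.0
```

```bash
python3 - <<'E'
from h import *
np.set_printoptions(precision=4,suppress=True)
o=r.get_obs();print({k:o[k] for k in("clock","tcp_pos","orientation","joints","contact_force","grip_width")})
p=r.grab_frame("wrist");print(p["eye"],rotm(p["attitude"]))
cv2.imwrite("pics/w1.png",p["pixels"][:,:,::-1])
for t,z in dict(table_axis=.066,gas_hood=.137,knob=.101).items():
    for d in r.landmark_of(p,t)[:2]: print(t,d["point"],d["conf"],hit(p,d["point"],z))
E
```

```text
{'clock': 3.05, 'tcp_pos': array([0.4714, 0.1302, 0.2316]), 'orientation': array([0.6751, 3.0676, 0.0007]), 'joints': array([-0.5844,  0.1665,  0.211 ,  2.0008, -0.0419,  0.9776,  0.7846]), 'contact_force': array([-0.0955,  0.9593,  0.5464]), 'grip_width': 0.00017206008799366534}
[0.4108 0.1581 0.3736] [[ 0.4197 -0.8758 -0.2385]
 [ 0.9077  0.4051  0.1098]
 [ 0.0005 -0.2626  0.9649]]
table_axis [171.3, 330.3] 0.77 [ 0.6018 -0.048   0.066 ]
knob [73.8, 237.9] 0.8 [ 0.4453 -0.0588  0.101 ]
```

View pics/w1.png

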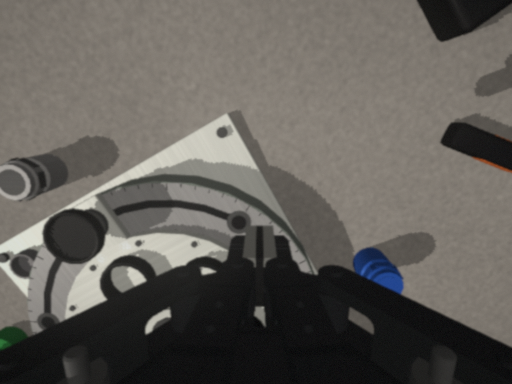

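The wrist view shows the knob at (73,237), the next hole on the +y side at (238,222) and the table rim. I'll refine the knob, that hole and the axis from it.

```bash
python3 - <<'E'
from h import *
from scipy.optimize import least_squares
np.set_printoptions(precision=4,suppress=True)
p=r.grab_frame("wrist")
for d in r.outline_of(p,"knob")[:1]:
    m=d["pixels"].astype(np.uint8);c=max(cv2.findContours(m,0,1)[0],key=len);e=cv2.fitEllipse(c);print(e,hit(p,e[0],.102))
g=cv2.cvtColor(p["pixels"],cv2.COLOR_RGB2GRAY)
s=g[205:240,220:256];ys,xs=np.nonzero(s<np.percentile(s,12));print("hole px",xs.mean()+220,ys.mean()+205)
h=hit(p,(238,222),.052);print("hole",h)
for k in [(73.8,237.9),e[0]]:
    K=hit(p,k,.101)[:2];H=h[:2];ch=H-K;print("chord(should .160)",np.linalg.norm(ch))
    print("axis from chord",(K+H)/2+np.array([ch[1],-ch[0]])*np.sqrt(3)/2)
print("table axis meas",hit(p,(171.3,330.3),.066))
E
```

```text
((72.69031524658203, 236.68104553222656), (53.43645095825195, 61.540836334228516), 100.41502380371094) [ 0.4433 -0.0569  0.102 ]
hole px 236.91724137931035 225.57931034482758
hole [0.5138 0.0851 0.052 ]
chord(should .160) 0.15826914391748903
axis from chord [ 0.6028 -0.0457]
chord(should .160) 0.15917339061428237
axis from chord [ 0.6023 -0.0472]
table axis meas [ 0.6015 -0.0469  0.066 ]
```

Axis (0.602,-0.047), knob (0.4435,-0.058) and next hole (0.513,0.085) agree with the 160 mm chord and radius.

>>> apply_moves([
  [-0.054,-0.18,0,0,0,0],
  [-0.107,-0.37,0.03,0,0,0],
  [-0.16,-0.55,0.1,0,0,0],
  [-0.214,-0.73,0.25,0,0,0],
  [-0.214,-0.73,0.43,0,0,0],
])

```text
clock: 3.98
tcp_pos: [0.444, -0.0581, 0.1236]
orientation: [0.679, 3.064, 0.0]
contact_force: [-0.3, 1.4, -0.3]
grip_width: -0.0001
gripper_force: 0.0
```

```bash
python3 - <<'E'
from h import *
np.set_printoptions(precision=4,suppress=True)
p=r.grab_frame("wrist");o=r.get_obs();print(o["clock"],o["tcp_pos"],o["contact_force"],proj(p,o["tcp_pos"]))
for d in r.landmark_of(p,"knob")[:2]: print(d,hit(p,d["point"],.101))
cv2.imwrite("pics/w2.png",p["pixels"][:,:,::-1])
E
```

```text
4.025 [ 0.4405 -0.0562  0.1185] [-1.4621  1.5361 -4.2123] [259.6681 232.1074]
{'point': [258.9, 227.3], 'conf': 0.85} [ 0.4443 -0.0585  0.101 ]
```

View pics/w2.png

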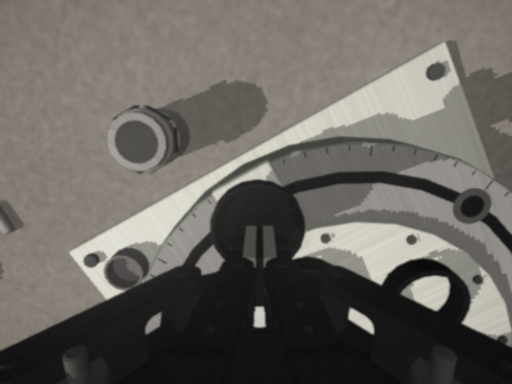

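The fingertips (259,232) are above the dish centre (259,227). I'll press straight down.

>>> apply_moves([
  [0,0,0.06,0,0,0],
  [0,0,0.1,0,0,0],
  [0,0,0.14,0,0,0],
  [0,0,0.165,0,0,0],
  [0,0,0.165,0,0,0],
])

```text
clock: 4.7
tcp_pos: [0.4446, -0.0555, 0.0835]
orientation: [0.673, 3.067, 0.002]
contact_force: [-2.2, 2.2, 10.3]
grip_width: -0.0001
gripper_force: 5.0
```

>>> apply_moves([
  [0.0,0.0,0.006,0,0,0],
  [0.02,0.04,0.008,0,0,0],
  [0.038,0.081,0.008,0,0,0],
  [0.052,0.124,0.008,0,0,0],
  [0.063,0.167,0.008,0,0,0],
])

```text
clock: 5.32
tcp_pos: [0.4499, -0.0108, 0.083]
orientation: [0.673, 3.062, 0.004]
contact_force: [0.6, -0.9, 17.0]
grip_width: -0.0001
gripper_force: 8.7
```

>>> apply_moves([
  [0.008,0.044,0,0,0,0],
  [0.013,0.088,0,0,0,0],
  [0.016,0.133,0,0,0,0],
  [0.015,0.177,0,0,0,0],
  [0.011,0.222,0,0,0,0],
])

```text
clock: 5.95
tcp_pos: [0.4713, 0.0408, 0.083]
orientation: [0.673, 3.061, 0.005]
contact_force: [1.5, -2.1, 14.2]
grip_width: 0.0
gripper_force: 7.0
```

```bash
python3 - <<'E'
from h import *
np.set_printoptions(precision=4,suppress=True)
p=r.grab_frame("wrist");o=r.get_obs();print(o["clock"],o["tcp_pos"],o["contact_force"],proj(p,o["tcp_pos"]))
for t,z in(("knob",.083),("table_axis",.066)):
  for d in r.landmark_of(p,t)[:1]: print(d,hit(p,d["point"],z))
for d in r.outline_of(p,"knob")[:1]:
    m=d["pixels"].astype(np.uint8);c=max(cv2.findContours(m,0,1)[0],key=len);print(d["rect"],cv2.minEnclosingCircle(c))
cv2.imwrite("pics/w3.png",p["pixels"][:,:,::-1])
E
```

```text
6.0 [0.4724 0.0426 0.0831] [ 2.9721  0.696  10.4405] [263.4234 243.8756]
{'point': [245.9, 242.1], 'conf': 0.94} [0.4678 0.0349 0.083 ]
[191.3, 184.7, 110.4, 87.7] ((247.5, 238.5), 54.88634490966797)
```

View pics/w3.png

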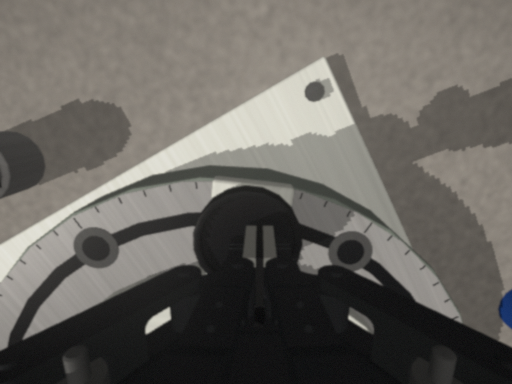

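The knob, at (247,240), is pressed in and lags the tips by about 9 mm against the rim. It stands between the holes at (96,247) and (350,250). I'll go on to just short of the hole and measure again.

>>> apply_moves([
  [-0.01,0.054,0,0,0,0],
  [-0.026,0.106,0,0,0,0],
  [-0.047,0.157,0,0,0,0],
  [-0.073,0.206,0,0,0,0],
  [-0.085,0.226,0,0,0,0],
])

```text
clock: 6.78
tcp_pos: [0.5138, 0.0843, 0.083]
orientation: [0.671, 3.063, 0.006]
contact_force: [-1.4, 0.3, 17.1]
grip_width: 0.0003
gripper_force: 8.2
```

```bash
cat > m.py <<'E'
from h import *
np.set_printoptions(precision=4,suppress=True)
import sys
z=float(sys.argv[1])
p=r.grab_frame("wrist");o=r.get_obs();A=np.array([.602,-.047]);t=o["tcp_pos"][:2]-A
print(o["clock"],o["tcp_pos"],o["contact_force"],"tcp ang",np.degrees(np.arctan2(t[1],t[0])))
for d in r.landmark_of(p,"knob")[:1]:
    k=hit(p,d["point"],z);v=k[:2]-A;print(d,k,"ang",np.degrees(np.arctan2(v[1],v[0])),np.hypot(*v))
cv2.imwrite(sys.argv[2],p["pixels"][:,:,::-1])
E
python3 m.py .083 pics/w4.png
```

```text
6.825 [0.5144 0.0847 0.0831] [ 0.4448  1.7686 11.3541] tcp ang 123.64011426496853
{'point': [246.9, 238.5], 'conf': 0.56} [0.5086 0.0797 0.083 ] ang 126.38113804358902 0.1573907714199934
```

>>> apply_moves([
  [-0.006,0.011,0,0,0,0],
  [-0.012,0.02,0,0,0,0],
  [-0.012,0.02,0,0,0,0],
])

```text
clock: 7.25
tcp_pos: [0.5183, 0.0873, 0.083]
orientation: [0.672, 3.063, 0.006]
contact_force: [0.5, 1.3, 14.5]
grip_width: -0.0002
gripper_force: 6.9
```

```bash
python3 m.py .083 pics/w5.png
```

```text
7.3 [0.5182 0.0872 0.083 ] [-0.1918  0.3874 13.6443] tcp ang 121.97471392695635
{'point': [244.9, 238.5], 'conf': 0.8} [0.5127 0.0817 0.083 ] ang 124.75335033327461 0.15663925766539283
```

View pics/w5.png

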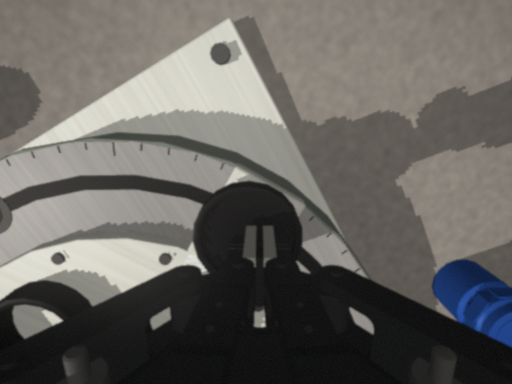

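The knob at (247,235) is within about 2 mm of the hole, with its lug over the slot. I'll lift straight up so the plunger can spring out.

>>> apply_moves([
  [0,0,-0.03,0,0,0],
  [0,0,-0.06,0,0,0],
  [0,0,-0.1,0,0,0],
  [0,0,-0.2,0,0,0],
  [0,0,-0.4,0,0,0],
])

```text
clock: 7.98
tcp_pos: [0.5132, 0.0855, 0.18]
orientation: [-0.673, -3.064, 0.004]
contact_force: [1.4, 0.4, 0.8]
grip_width: 0.0002
gripper_force: 0.0
```

>>> apply_moves([
  [0.0,0.15,-0.2,0,0,0],
  [0.0,0.4,-0.2,0,0,0],
  [0.0,0.4,-0.2,0,0,0],
  [0.0,0.4,-0.2,0,0,0],
])

```text
clock: 8.48
tcp_pos: [0.5563, 0.176, 0.2299]
orientation: [-0.673, -3.067, 0.002]
contact_force: [-0.5, -0.4, -1.0]
grip_width: -0.0001
gripper_force: 0.0
```

```bash
python3 m.py .101 pics/w6.png; python3 - <<'E'
from h import *
b=r.grab_frame("scene")["pixels"][165:285,200:360,::-1];a=r.grab_frame("top")["pixels"][115:225,225:335,::-1];w=cv2.imread("pics/w6.png")
b=cv2.resize(b,(400,300),interpolation=2);a=cv2.resize(a,(400,300),interpolation=2)
w=cv2.resize(w,(400,300))
cv2.imwrite("pics/fin.png",np.vstack([np.hstack([a,b]),np.hstack([w,w*0])]))
E
```

```text
8.525 [0.5563 0.1752 0.23  ] [ 0.1685 -0.9915 -0.0274] tcp ang 101.62049704345827
{'point': [151.2, 187.1], 'conf': 0.67} [0.5169 0.0827 0.101 ] ang 123.25401220079773 0.15515691838289988
```

View pics/fin.png

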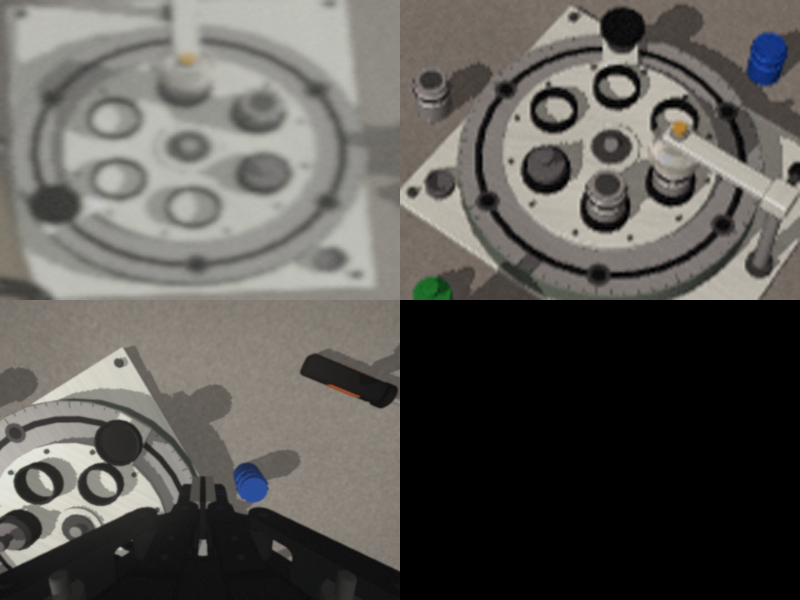

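The head is under the hood and the table has turned one hole. I'll check the knob's height from two wrist views to be sure the plunger is out.

```bash
cat > t.py <<'E'
from h import *
import json,sys
p=r.grab_frame("wrist");out=[]
l=r.landmark_of(p,"knob")[0]["point"]
m=r.outline_of(p,"knob")[0]["pixels"].astype(np.uint8);c=max(cv2.findContours(m,0,1)[0],key=len);e=cv2.fitEllipse(c)
print(l,e);
for z in(.083,.0875,.101):
  print(z,proj(p,[.5125,.0856,z]), "diam px",433*.056/abs(p["eye"][2]-z))
for u in(l,e[0]):
    h=hit(p,u,0.05);out.append([list(p["eye"]),list(h-p["eye"])])
json.dump([[list(map(float,v)) for v in q] for q in out],open(sys.argv[1],"w"))
if len(sys.argv)>2:
    a=json.load(open(sys.argv[2]))
    for (e1,d1),(e2,d2) in zip(a,[[x[0],x[1]] for x in out]):
        e1,d1,e2,d2=map(np.array,(e1,d1,e2,d2));s=np.linalg.lstsq(np.c_[d1,-d2],e2-e1,rcond=None)[0];print(e1+s[0]*d1,e2+s[1]*d2)
E
python3 t.py a.json
```

```text
[153.2, 184.1] ((152.35208129882812, 181.59063720703125), (58.77791976928711, 63.13541793823242), 105.5901870727539)
0.083 [158.56858579 176.68896908] diam px 83.78987388076746
0.0875 [157.06715071 177.69008953] diam px 85.11338003400769
0.101 [152.28218198 180.88059051] diam px 89.34724342229983
```

>>> apply_moves([
  [0.0,-0.25,0,0,0,0],
  [0.0,-0.5,0,0,0,0],
  [0.0,-0.7,0,0,0,0],
  [0,-0.7,0,0,0,0],
  [0,-0.7,0,0,0,0],
])

```text
clock: 9.45
tcp_pos: [0.484, 0.0179, 0.2308]
orientation: [0.675, 3.068, 0.001]
contact_force: [0.7, -0.5, 0.3]
grip_width: 0.0
gripper_force: 0.0
```

```bash
python3 t.py b.json a.json
```

```text
[336.7, 184.1] ((336.9062194824219, 180.88035583496094), (57.563777923583984, 60.003082275390625), 63.25149154663086)
0.083 [333.23486459 176.4374527 ] diam px 83.6676647495976
0.0875 [334.33944485 177.43750228] diam px 84.98728259882475
0.101 [337.85932021 180.6242783 ] diam px 89.20829907304959
[0.51569794 0.08383203 0.09873775] [0.5159145  0.08373134 0.09879699]
[0.51319909 0.08473863 0.09966924] [0.51282488 0.08491082 0.09957131]
```

Both views put the knob at a height of about 0.100 m over the hole, so the plunger is out. The gripper is clear of everything, so I'll hand in.

```bash
python3 -c "
from bench import r
print(r.hand_in())"
```

```text
the job is handed in; nothing more can be done
None
```

The table is turned one hole clockwise, the other head is under the hood, and the plunger has sprung out into its hole (knob measured at about 100 mm); the job is handed in, but the call returned no verdict.

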